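# Clear the print bed and index it at its detent

## Robot

A 7-joint arm with a two-finger parallel gripper is mounted at the origin on the work surface. World frame = base frame: x ahead of the robot, y to its left, z up, the work surface at z = 0. Lengths are in m, angles in rad, forces in N, time in s.
With the tool pointing down it reaches from about 0.425 to 0.925 m from the base axis. Payload 6.8 kg.
Tool frame: the origin (TCP) lies on the centre line of the jaws, within the pads' length; the fingertips stand 8 mm ahead of it and the grasp point (between the pads) lies 11 mm behind it (bot.tips_ahead is the distance from the TCP to the fingertips, in m); z points along the fingers, y is the line along which they close (so a half turn about z gives the same grasp; the last joint's range is limited). The gripper opens to 85 mm and grips with 20 to 120 N. Pads are 22 mm wide; open, the fingers measure 114 mm over their backs; the gripper's body (76 mm by 85 mm) begins 54 mm behind the grasp point. The pads swing forward as they close: fully open they stand 13 mm farther back than shut.
Start: joints at [-0.108, 0.477, 0.022, 1.555, -0.011, 1.109, -0.083], TCP at [0.675, 0, 0.239] pointing down, gripper open.
Joint ranges: [-2.96, 2.96], [-0.34, 2.1], [-1.41, 1.46], [0.24, 2.44], [-1.37, 4.51], [0.17, 1.92], [-2.96, 2.96]. Speed limits (rad/s): [2.39, 2.39, 3.14, 3.14, 3.14, 3.14, 3.14].

## Interface

Orientations are given as a unit quaternion [w, x, y, z].
In Python, from station import bot gives the robot as it stands.
- The arm moves only by the tool send_rows, never from a script. Its argument "deltas" is text: rows parted by semicolons, each of 4 numbers parted by spaces: the shift along the tool's x, y, z in m, then the turn about the tool's z in degrees. In form: x y z spin; .... A call has 1 to 5 rows; each row is the pose to reach, as a shift and turn from the pose commanded when the call began, along the tool's axes at that moment; what a row does not reach only later rows make up. A row lasts 1/10 s, in which the tool goes at most 50 mm and 8.59 degrees, less where a joint would pass 70% of its speed; a pose out of reach is approached as far as the arm can. A call with a gripper value outside its range is refused whole. "claw" is the opening, from 0 (shut) to 1 (fully open), set as the call begins (left out, the last holds). The fingers move at their own pace and stop on an object; "force" is the grip in N (left out, the last holds). Time passes only in rows, so rows that repeat a pose let the fingers close. It gives the time, the measured TCP pose, the force, the opening and the grip force at its end, in the units of the state.
- bot.get_obs(): the state, without advancing time (a new reading comes with each control period).
- bot.read_camera(name): name is "scene" or "side" or "wrist"; returns a dict with "img" (420x560x3 uint8, red, green, blue), "depth" (420x560 float32, m along the optical axis (not along the pixel's ray), 0 where there is no reading), "fx", "fy", "cx", "cy" (pixels), "camera_from_world" (4x4, takes a point from world to camera coordinates). Camera axes: x right, y up, looking along -z (the intrinsics and any distortion apply to the point x, -y, -z); pixel columns grow to the right and rows downward; lengths in m; the calibration is good to about 2 mm. The wrist camera is an equidistant fisheye: a pixel r from the principal point sees the ray r / f radians off the axis. A picture is of the moment at which its call begins.
- bot.hand_in(): hands the job in; it is judged then, once.
Trained networks look in a picture, given as the dict that the camera call returned (one of the last four; its "shot" number tells which), for a name from the list of things; names that differ only in an ending like _2 or _b are one class to them, and where a whole thing is asked for, a point or a joint stands for the part that bears it (a point fixed in the world has none). Each returns a list of dicts, best first, with "confidence" (0 to 1); they miss things now and then, are a little off and sometimes report something else, mostly with a low value. They report only what shows in the picture. A call takes as long as a camera call.
- bot.masks_of(picture, query): "mask" (420x560 bool, what is visible of it).
- bot.landmark_of(picture, query): "xyz" ([x, y, z] in m, in world coordinates, good to about 4 mm: a listed point, or the origin of a listed thing).
The state is a dict: "t": time; "q": joint angles; "joint_vel": joint speeds; "joint_torque": joint torques, N m; "eef_pos": TCP position; "tool_rot": TCP orientation; "contact_force": force on the tool from outside, world axes, zero at the start; "torque": the same for the moment, N m; "gripper_width": opening from 0.0 (shut) to 1.0 (fully open); "grasp_force": force on a finger pad.
Only numpy, scipy, OpenCV 4.12 (cv2) and the standard library are available. Lean on these libraries where they do the work, as an engineer would, in place of code of your own. Each camera call takes 0.05 s, during which the arm holds its last target. There are 200 camera calls.

## Task

Use the scraper block, not the fingers, to push the three broken print pieces off the far edge of the print bed into its catch tray, then set the scraper back down on the bench. Then grip the bed's knob and slide the bed along its rail until the spring ball clicks into the notch of the index bar, without running past it, and finish there still gripping the knob and holding the bed at the notch. Leave the beaker, bottle and filament spool alone.

Things in the scene. Friction and masses are not known exactly. Their poses are not given: they have to be found in the camera images.
- base: Fixed printer base, a dark steel slab about 250 x 310 mm carrying a rail, with a steel catch tray along its far side. Origin on the bench under the middle of the rail. Its y axis is the rail, +y the way the bed must slide; its +x points across to the tray. The slab reaches x -165 mm and the tray x +205 mm; y +-155 mm.
- tray (a point): Middle of the catch tray's inner floor, 5 mm above the bench, axes as the base's. Inside, the tray runs +-59 mm in x and +-151 mm in y; its near wall is 36 mm high and passes below the bed's far edge, the other walls are 52 mm high.
- bed: Black square print bed, 180 mm (x) by 160 mm (y), sliding along its own y axis, which is parallel to the base's y. Origin at bench height under the bed's centre. Flat top 55 mm above the bench; its far edge (x +90 mm) is open above the tray; the two side edges (y +-75 to 80 mm) carry low lips 8 mm high. It starts at the low end stop of a 125 mm travel and slides to base +y against about 3 to 6 N of drag; it stays where it is left. Its weight is 0.7 kg or so.
- bed_top (a point): Centre of the bed's flat top surface, 55 mm above the bench, axes as the bed's.
- knob (a point): Upright round steel knob, 24 mm in diameter and 42 mm tall, standing on the bed 65 mm to the near (-x) side of its centre. This point lies on its axis 25 mm above the bed's top (80 mm above the bench), a good height to grip. It moves with the bed.
- notch (a point): The V notch, 11 mm wide at its mouth, in the steel index bar along the bed's near edge (bar face 100 mm to -x of the bed's centre). This point is in the middle of the notch's mouth, 40 mm above the bench; it moves with the bed. When the ball is home this point and the ball's point have the same place along the rail.
- ball (a point): Steel ball, 12 mm in diameter, of the spring plunger; 40 mm above the bench, axes as the base's, so its place along y is where the notch must stop. The ball presses on the index bar all along the slide with about 10 N, square to the rail. Within 5 mm of the middle it drops 3 mm into the notch: coming in, the push needed falls by about 5 N (to about nothing); past the middle it climbs to 5 to 10 N above the plain drag. At the start the notch lies 50 to 110 mm short of it.
- plunger: Fixed aluminium spring plunger block, 40 mm (x) by 30 mm (y), top 52 mm above the bench, standing on the base at the near side of the bed, between robot and bed. Its origin lies at bench height below the ball; the block extends from 5 to 45 mm to -x of it (a brass stub to 59 mm).
- scraper: Scraper block standing on the bench: an aluminium foot 24 mm (x) by 120 mm (y) by 22 mm high, with a grey grip 22 mm (x) by 70 mm (y) on top, 62 mm high in all; about 0.2 kg. Origin at the centre of its underside; pinch the grip across its 22 mm (x).
- chip0: Loose white broken print piece, 24 x 16 mm, 14 mm high, 10 g, lying on the far half of the bed. Origin at the centre of its underside.
- chip1: Loose white broken print piece, 16 x 24 mm, 14 mm high, 10 g, lying on the far half of the bed. Origin at the centre of its underside.
- chip2: Loose white broken print piece, 22 x 18 mm, 14 mm high, 10 g, lying on the far half of the bed. Origin at the centre of its underside.
- beaker: Glass beaker, 72 mm wide, 95 mm high, standing on the bench; leave it alone. Origin at the centre of its underside.
- bottle: White reagent bottle, 60 mm wide, 130 mm high, standing on the bench; leave it alone. Origin at the centre of its underside.
- spool: Small filament spool, 100 mm wide, 50 mm high, lying flat on the bench; leave it alone. Origin at the centre of its underside.

How it is judged:
On the way, in this order (a step that is already met when the one before it is completed fails the run):
1. the scraper is picked up (contact force between the fingers and scraper above 1 N and height (world z) of scraper above 0.03 m), for 0.1 s.
2. all three pieces are in the catch tray while the scraper is in the gripper (contact force between the fingers and scraper above 1 N and x of chip0 in the frame of tray between -0.058 and 0.058 m and y of chip0 in the frame of tray between -0.152 and 0.152 m and z of each of chip0, chip1, chip2 in the frame of tray below 0.035 m and x of chip1 in the frame of tray between -0.058 and 0.058 m and y of chip1 in the frame of tray between -0.152 and 0.152 m and x of chip2 in the frame of tray between -0.058 and 0.058 m and y of chip2 in the frame of tray between -0.152 and 0.152 m), for 0.1 s.
3. the scraper is set down on the bench and let go (height (world z) of scraper below 0.035 m and contact force between the fingers and scraper below 0.05 N and contact force between scraper and base below 0.05 N and contact force between scraper and bed below 0.05 N and linear speed of scraper below 0.02 m/s), for 0.2 s.
4. the knob is gripped while the notch is still short of the ball (contact force between the fingers and bed above 3 N and distance between the grasp point and knob below 0.03 m and y of notch in the frame of ball below -0.006 m), for 0.1 s.
At the end, for the whole second after the job is handed in: Knob still gripped (over 3 N on the bed, grasp point within 30 mm of the knob point); bed at rest, notch within 2 mm of the ball along the rail; all three pieces in the tray; scraper released, resting on the bench (underside below 35 mm), clear of base and bed (all of step 3 and contact force between the fingers and bed above 3 N and distance between the grasp point and knob below 0.03 m and x of chip0 in the frame of tray between -0.058 and 0.058 m and y of chip0 in the frame of tray between -0.152 and 0.152 m and z of each of chip0, chip1, chip2 in the frame of tray below 0.035 m and x of chip1 in the frame of tray between -0.058 and 0.058 m and y of chip1 in the frame of tray between -0.152 and 0.152 m and x of chip2 in the frame of tray between -0.058 and 0.058 m and y of chip2 in the frame of tray between -0.152 and 0.152 m and y of notch in the frame of ball between -0.002 and 0.002 m and linear speed of bed below 0.004 m/s); the arm keeps its last pose, push and grip.
It fails at once if the fingers press on a broken piece (contact force between the fingers and chip0 above 1 N or contact force between the fingers and chip1 above 1 N or contact force between the fingers and chip2 above 1 N).
It fails at once if the bed is run past the ball by more than 10 mm (y of notch in the frame of ball above 0.01 m).
It fails at once if a bystander is pushed more than 15 mm (distance of any of beaker, bottle, spool from where it was at the start of the episode above 0.015 m).
It also fails if it takes over 67 s, if anything falls off the work surface, if the arm or the gripper's body presses on something with over 40 N, if the wrist force passes 120 N, or if a joint passes its speed limit or range.

## Working session

There is one attempt and no reset: what is moved stays moved. The work goes in short steps, Python scripts to look and compute and a tool call to move; the robot and the scene stay as the last step left them, time stands still between calls to the robot, and variables do not carry over. Pictures are saved under pics/ and viewed, at most 10 in all, crops included, and the job is handed in when it is done.

Besides the shell and the picture viewer there is one more tool, called as name(argument=value, ...) on one line, values as JSON. send_rows: Moves the arm, as the interface text tells. Its arguments: {"type":"object","properties":{"deltas":{"type":"string"},"claw":{"type":"number"},"force":{"type":"number"}},"required":["deltas"]}

```bash
mkdir -p pics
cat > h.py <<'E'
from station import bot
import numpy as np, cv2
def look(cam,names,png=None):
    p=bot.read_camera(cam)
    if png: cv2.imwrite('pics/'+png,p['img'][:,:,::-1])
    for n in names:
        r=bot.landmark_of(p,n)
        print(cam,n,[(np.round(d['xyz'],4).tolist(),round(d['confidence'],2)) for d in r[:2]])
    return p
E
python3 - <<'E'
from h import *
N="base tray bed bed_top knob notch ball plunger scraper chip0 chip1 chip2 beaker bottle spool".split()
for c in ['scene','side']: look(c,N,c+'1.png')
o=bot.get_obs();print(o)
E
```

```text
scene base [([0.5587, 0.0362, 0.0006], 0.77), ([0.6187, -0.0128, 0.0514], 0.18)]
scene tray []
scene bed [([0.5628, -0.0155, 0.0003], 0.67), ([0.5621, -0.0127, 0.0556], 0.6)]
scene bed_top [([0.5618, -0.0122, 0.0556], 0.86)]
scene knob [([0.4969, -0.0246, 0.0781], 0.84), ([0.5962, -0.0426, 0.0511], 0.4)]
scene notch [([0.4628, -0.0312, 0.0391], 0.98)]
scene ball [([0.4537, 0.0329, 0.0431], 0.49)]
scene plunger [([0.4596, 0.0334, 0.004], 0.51), ([0.6201, -0.0124, 0.0518], 0.42)]
scene scraper [([0.44, -0.324, -0.0015], 0.86)]
scene chip0 [([0.6163, -0.0114, 0.0531], 0.61), ([0.6137, 0.0285, 0.0547], 0.53)]
scene chip1 [([0.6163, -0.0114, 0.0531], 0.61), ([0.6137, 0.0285, 0.0547], 0.53)]
scene chip2 [([0.6163, -0.0114, 0.0531], 0.61), ([0.6137, 0.0285, 0.0547], 0.53)]
scene beaker [([0.5242, 0.4572, -0.0008], 0.87)]
scene bottle [([0.6909, -0.3498, -0.0016], 0.88)]
scene spool [([0.3118, 0.4172, 0.0044], 0.79)]
side base []
side tray [([0.7, 0.0478, 0.0061], 0.7), ([0.5261, 0.4548, 0.0019], 0.24)]
side bed [([0.5652, -0.0159, -0.0068], 0.86)]
side bed_top [([0.5654, -0.013, 0.0544], 0.
[... 688 characters left out ...]
0208,  0.47703383,  0.02240914,  1.55539437, -0.01150486,
        1.10932074, -0.08311832]), 'joint_vel': array([ 0.00012646,  0.0023948 ,  0.00064182,  0.00018637,  0.00034575,
       -0.0009899 , -0.00019982]), 'joint_torque': array([-1.89528691e-04, -5.96314001e+01,  1.60609413e+00, -2.81540054e+01,
        1.23908915e-02,  1.64332996e-03,  1.50031514e-05]), 'eef_pos': array([6.75011226e-01, 3.30324233e-06, 2.39287760e-01]), 'tool_rot': array([-1.37966373e-05,  7.07123602e-01,  7.07089960e-01, -6.37078714e-06]), 'contact_force': array([ 0.99978139, -1.18766228, -0.27722484]), 'torque': array([-0.01646341,  0.09510777,  0.0133282 ]), 'grasp_force': 0.0, 'gripper_width': 0.9978561599170683}
```

View images.

View pics/scene1.png

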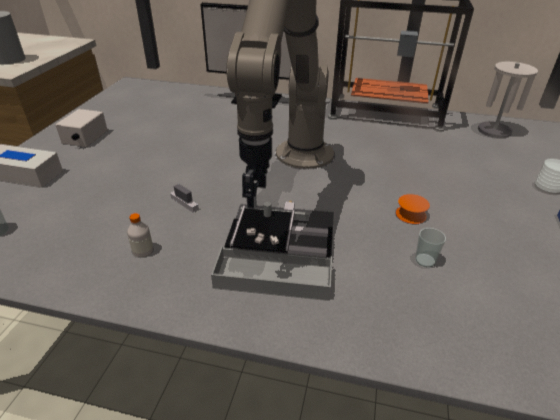

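View pics/side1.png

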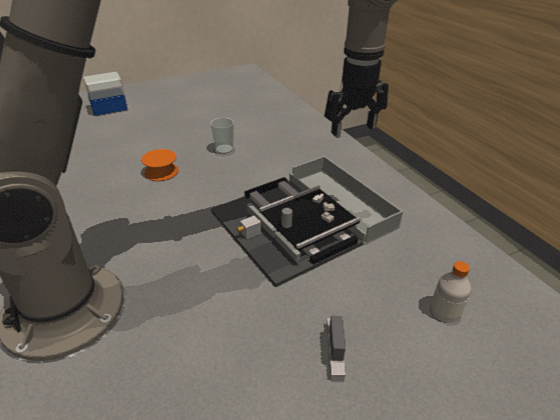

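```bash
cat >> h.py <<'E'
def cloud(p):
    v,u=np.mgrid[:420,:560]; d=p['depth']
    P=np.stack([(u-p['cx'])/p['fx']*d,-(v-p['cy'])/p['fy']*d,-d],-1)
    T=np.linalg.inv(p['camera_from_world']); return P@T[:3,:3].T+T[:3,3]
def rect(Q): 
    return cv2.minAreaRect((Q[:,:2]*1000).astype(np.float32))
E
python3 - <<'E'
from h import *
for c in ['scene','side']:
    p=bot.read_camera(c); W=cloud(p); ok=p['depth']>0
    def m(n,z0,z1,k=1):
        for r in bot.masks_of(p,n)[:k]:
            Q=W[r['mask']&ok]; Q=Q[(Q[:,2]>z0)&(Q[:,2]<z1)]
            if len(Q)>3: print(c,n,round(r['confidence'],2),len(Q),np.round(rect(Q),1) if 0 else rect(Q),np.round(Q.mean(0),3),np.round(np.percentile(Q,[2,98],axis=0),3).tolist())
    m('scraper',.015,.03);m('scraper',.05,.07);m('bed',.045,.06);m('base',.0,.1);m('chip0',.055,.1,4)
    # tray wall region
    Q=W[ok&(W[...,0]>.45)&(W[...,0]<.85)&(abs(W[...,1])<.25)&(W[...,2]>.047)&(W[...,2]<.075)]
    print(c,len(Q),rect(Q))
E
```

```text
scene scraper 0.59 2011 ((581.9417114257812, 36.54302978515625), (370.5482482910156, 308.7130432128906), 6.116706848144531) [0.611 0.075 0.022] [[0.404, -0.113, 0.015], [0.776, 0.191, 0.03]]
scene scraper 0.59 299 ((708.69921875, 49.593994140625), (117.69129180908203, 311.18780517578125), 5.162355899810791) [0.745 0.057 0.052] [[0.655, -0.106, 0.05], [0.778, 0.207, 0.055]]
scene bed 0.81 1962 ((557.8050537109375, 2.1428298950195312), (196.15908813476562, 208.3512420654297), 6.300602436065674) [ 0.569 -0.012  0.055] [[0.464, -0.089, 0.048], [0.656, 0.067, 0.059]]
scene base 0.69 6976 ((580.0792846679688, 30.518463134765625), (375.8429260253906, 320.2840270996094), 6.288104057312012) [0.647 0.061 0.019] [[0.405, -0.11, 0.003], [0.776, 0.196, 0.053]]
scene chip0 0.56 45 ((597.8915405273438, -44.44309997558594), (19.97604751586914, 20.30203628540039), 16.199413299560547) [ 0.6   -0.044  0.064] [[0.59, -0.055, 0.058], [0.608, -0.033, 0.071]]
scene chip0 0.45 57 ((612.0933227539062, 29.163612365722656), (33.84043884277344, 22.762741088867188), 14.726837158203125) [0.618 0.031 0.062] [[0.59
[... 708 characters left out ...]
 [0.651, 0.065, 0.059]]
side base 0.41 4024 ((575.5562744140625, 12.453048706054688), (253.12472534179688, 238.70980834960938), 6.106538772583008) [ 0.543 -0.022  0.055] [[0.457, -0.105, 0.015], [0.651, 0.08, 0.089]]
side chip0 0.6 54 ((615.0885620117188, 26.330886840820312), (25.877029418945312, 17.305335998535156), 36.2222785949707) [0.614 0.023 0.064] [[0.603, 0.014, 0.058], [0.629, 0.037, 0.071]]
side chip0 0.44 59 ((618.9194946289062, -17.821359634399414), (22.988237380981445, 19.072975158691406), 23.561279296875) [ 0.618 -0.018  0.063] [[0.607, -0.025, 0.055], [0.63, -0.008, 0.07]]
side 4142 ((607.7568359375, 36.157958984375), (317.1290283203125, 314.5265808105469), 6.4323225021362305)
```

send_rows(deltas="-.33 -.2345 .04 28.6;-.33 -.2345 .04 28.6;-.33 -.2345 .04 28.6;-.33 -.2345 .04 28.6;-.33 -.2345 .04 28.6", claw=0.8)

```text
t: 2.7
eef_pos: [0.5297, -0.2042, 0.2148]
tool_rot: [0.0, 0.86, 0.51, 0.0]
contact_force: [0.6, -0.4, 0.6]
gripper_width: 0.802
grasp_force: 0.0
```

```bash
cat >> h.py <<'E'
def go(x,y,z,yaw):
    "tool-frame delta to TCP target; yaw = world angle (deg) of tool y"
    from scipy.spatial.transform import Rotation as Ro
    o=bot.get_obs(); q=o['tool_rot']; R=Ro.from_quat([q[1],q[2],q[3],q[0]]).as_matrix()
    cy=np.degrees(np.arctan2(R[1,1],R[0,1]))
    d=R.T@(np.array([x,y,z])-o['eef_pos'])
    print('pos',np.round(o['eef_pos'],4),'yaw',round(cy,2),'tilt',np.round(R[:,2],3),'-> delta',np.round(d,4),'spin',round(cy-yaw,2),'F',np.round(o['contact_force'],1),'grip',o['grasp_force'].round(1) if hasattr(o['grasp_force'],'round') else o['grasp_force'],'w',round(o['gripper_width'],3),'t',o['t'])
E
python3 -c "
from h import *
go(.4405,-.330,.13,-28.6)"
```

```text
pos [ 0.5297 -0.2042  0.2148] yaw -28.67 tilt [ 0.001 -0.    -1.   ] -> delta [-0.1532 -0.0179  0.0848] spin -0.07 F [ 0.6 -0.4  0.6] grip 0.0 w 0.802 t 2.7
```

send_rows(deltas="-.153 -.018 .085 0;-.153 -.018 .085 0;-.153 -.018 .085 0;-.153 -.018 .085 0;-.153 -.018 .085 0")

```text
t: 3.2
eef_pos: [0.4377, -0.3316, 0.1281]
tool_rot: [-0.001, 0.862, 0.508, -0.002]
contact_force: [-0.7, 0.4, 1.1]
gripper_width: 0.798
grasp_force: 0.0
```

```bash
python3 -c "
from h import *
p=look('wrist',['scraper'],'w1.png')
look('side',['scraper'])
go(.4405,-.330,.037,-28.6)"
```

```text
wrist scraper [([0.4419, -0.3257, -0.0012], 0.88)]
side scraper [([0.4416, -0.3271, 0.0001], 0.78)]
pos [ 0.4434 -0.3276  0.1304] yaw -28.48 tilt [ 0.002 -0.    -1.   ] -> delta [-0.0036 -0.0016  0.0933] spin 0.12 F [0.7 0.8 0.1] grip 0.0 w 0.802 t 3.4
```

View pics/w1.png

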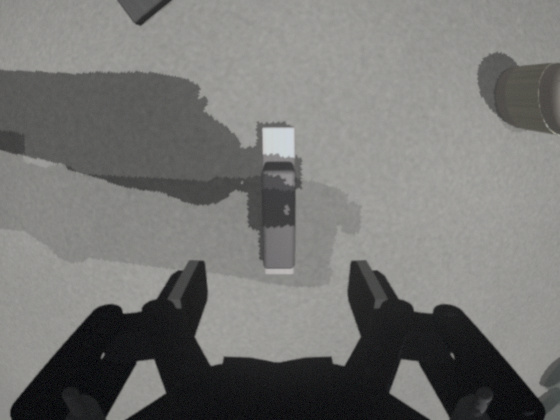

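send_rows(deltas="0 0 .03 0;0 0 .06 0;0 0 .08 0;0 0 .093 0;0 0 .093 0")

```text
t: 3.9
eef_pos: [0.4421, -0.3271, 0.0357]
tool_rot: [-0.001, 0.859, 0.511, -0.0]
contact_force: [-0.4, -0.8, -0.0]
gripper_width: 0.796
grasp_force: 0.0
```

send_rows(deltas="0 0 0 0;0 0 0 0;0 0 0 0;0 0 0 0;0 0 0 0", claw=0, force=60)

```text
t: 4.4
eef_pos: [0.4425, -0.3289, 0.0377]
tool_rot: [0.001, 0.86, 0.511, 0.0]
contact_force: [-1.2, 0.8, 5.9]
gripper_width: 0.251
grasp_force: 59.6
```

```bash
python3 -c "
from h import *
go(.4405,-.330,.037,-28.6)"
```

```text
pos [ 0.4425 -0.3289  0.0377] yaw -28.6 tilt [ 0.002 -0.001 -1.   ] -> delta [-0.002  -0.0012  0.0007] spin -0.0 F [-1.2  0.8  5.9] grip 59.55779492855072 w 0.251 t 4.4
```

send_rows(deltas="0 0 -.03 0;0 0 -.075 0;0 0 -.12 0;0 0 -.15 0;0 0 -.15 0")

```text
t: 4.9
eef_pos: [0.444, -0.3302, 0.1913]
tool_rot: [0.004, 0.86, 0.51, 0.002]
contact_force: [0.7, 0.1, -2.3]
gripper_width: 0.246
grasp_force: 59.6
```

```bash
python3 -c "
from h import *
go(.5547,-.0165,.19,6.3)"
```

```text
pos [ 0.444  -0.3302  0.1913] yaw -28.63 tilt [ 0.007 -0.004 -1.   ] -> delta [ 0.3284 -0.0531  0.0009] spin -34.93 F [ 0.7  0.1 -2.3] grip 59.57220375537872 w 0.246 t 4.9
```

send_rows(deltas=".04 -.0065 0 -4.3;.085 -.014 0 -9;.13 -.021 0 -14;.175 -.0285 0 -19;.22 -.036 0 -24")

```text
t: 5.4
eef_pos: [0.5149, -0.1162, 0.1855]
tool_rot: [-0.001, 0.734, 0.679, -0.001]
contact_force: [1.9, 0.3, -2.5]
gripper_width: 0.247
grasp_force: 59.4
```

```bash
python3 -c "
from h import *
go(.5547,-.0165,.19,6.3)"
```

```text
pos [ 0.5149 -0.1162  0.1855] yaw -4.41 tilt [-0.002  0.    -1.   ] -> delta [ 0.1025  0.032  -0.0046] spin -10.71 F [ 1.9  0.3 -2.5] grip 59.352834820747375 w 0.247 t 5.4
```

send_rows(deltas=".04 .012 0 -4.5;.075 .024 0 -8;.1025 .032 0 -10.8;.1025 .032 0 -10.8;.1025 .032 0 -10.8")

```text
t: 5.9
eef_pos: [0.5548, -0.0181, 0.1854]
tool_rot: [-0.001, 0.667, 0.745, -0.001]
contact_force: [0.1, -0.6, -2.1]
gripper_width: 0.25
grasp_force: 59.3
```

send_rows(deltas="0 0 0 0;0 0 0 0")

```text
t: 6.1
eef_pos: [0.555, -0.0201, 0.1863]
tool_rot: [-0.0, 0.669, 0.743, -0.001]
contact_force: [0.3, -0.0, -1.3]
gripper_width: 0.252
grasp_force: 59.3
```

```bash
python3 -c "
from h import *
p=look('wrist',['knob','bed_top','scraper','chip0'],'w2.png')
look('side',['scraper','bed_top'])
go(.5547,-.0165,.095,6.3)"
```

```text
wrist knob [([0.498, -0.021, 0.0788], 0.66)]
wrist bed_top [([0.5572, -0.0178, 0.1438], 0.29)]
wrist scraper [([0.5569, -0.0222, 0.1456], 0.85), ([0.4969, -0.0188, 0.0809], 0.65)]
wrist chip0 [([0.6169, -0.0117, 0.0539], 0.7), ([0.5968, -0.0439, 0.0576], 0.66)]
side scraper [([0.558, -0.0178, 0.1498], 0.69)]
side bed_top [([0.5639, -0.0143, 0.0526], 0.79)]
pos [ 0.5557 -0.0186  0.1868] yaw 6.18 tilt [ 0.  0. -1.] -> delta [ 0.0022 -0.0008  0.0918] spin -0.12 F [ 0.4  0.9 -2.5] grip 59.329206347465515 w 0.246 t 6.5
```

View pics/w2.png

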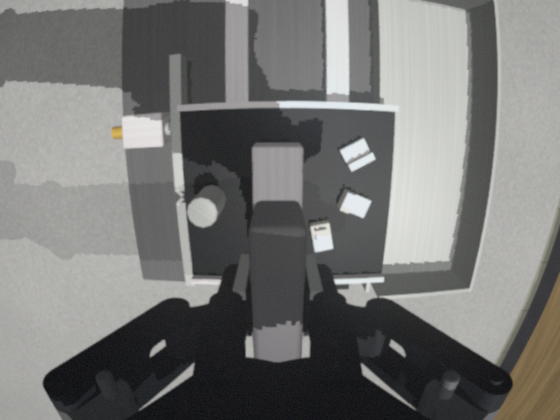

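send_rows(deltas=".001 -.001 .03 0;.002 -.001 .06 0;.002 -.001 .08 0;.002 -.001 .09 0;.002 -.001 .09 0")

```text
t: 7.0
eef_pos: [0.5537, -0.0167, 0.0956]
tool_rot: [-0.001, 0.668, 0.744, -0.001]
contact_force: [0.9, -0.7, -2.2]
gripper_width: 0.25
grasp_force: 59.4
```

send_rows(deltas="0 0 0 0;0 0 0 0")

```text
t: 7.2
eef_pos: [0.5555, -0.0166, 0.098]
tool_rot: [0.001, 0.668, 0.744, 0.001]
contact_force: [0.7, -0.5, -1.4]
gripper_width: 0.246
grasp_force: 59.4
```

```bash
python3 -c "
from h import *
go(.5627+.09*.994,-.0158+.09*.11,.0945,6.3)"
```

```text
pos [ 0.5555 -0.0166  0.098 ] yaw 6.19 tilt [ 0.002  0.    -1.   ] -> delta [0.0002 0.0972 0.0037] spin -0.11 F [ 0.7 -0.5 -1.4] grip 59.405513405799866 w 0.246 t 7.2
```

send_rows(deltas="0 .01 .002 0;0 .02 .002 0;0 .03 .002 0;0 .04 .002 0;0 .05 .002 0")

```text
t: 7.7
eef_pos: [0.6053, -0.011, 0.0947]
tool_rot: [0.0, 0.668, 0.744, 0.0]
contact_force: [-0.3, -0.3, -2.7]
gripper_width: 0.246
grasp_force: 59.4
```

send_rows(deltas="0 .01 0 0;0 .02 0 0;0 .03 0 0;0 .04 0 0;0 .047 0 0")

```text
t: 8.2
eef_pos: [0.652, -0.006, 0.0947]
tool_rot: [0.0, 0.668, 0.744, 0.0]
contact_force: [-0.8, -0.5, -1.8]
gripper_width: 0.248
grasp_force: 59.4
```

send_rows(deltas="0 .003 0 0;0 .005 0 0;0 .005 0 0;0 .005 0 0")

```text
t: 8.6
eef_pos: [0.6555, -0.0057, 0.0947]
tool_rot: [-0.0, 0.668, 0.744, -0.0]
contact_force: [0.2, -0.2, -2.2]
gripper_width: 0.244
grasp_force: 59.4
```

```bash
python3 -c "
from h import *
look('scene',['chip0','bed_top'],'s3.png')
p=look('wrist',['chip0','knob'],'w3.png')
go(.5627+.09*.994,-.0158+.09*.11,.0945,6.3)"
```

```text
scene chip0 [([0.5618, -0.0104, 0.0573], 0.62), ([0.6788, -0.0026, 0.0135], 0.5)]
scene bed_top [([0.5615, -0.0096, 0.0525], 0.56)]
wrist chip0 [([0.5606, -0.012, 0.0567], 0.26)]
wrist knob [([0.4954, -0.0228, 0.0781], 0.91)]
pos [ 0.6558 -0.0057  0.0948] yaw 6.2 tilt [ 0. -0. -1.] -> delta [ 0.0002 -0.0036  0.0003] spin -0.1 F [ 0.8  0.3 -2.1] grip 59.35484290122986 w 0.243 t 8.9
```

View pics/w3.png

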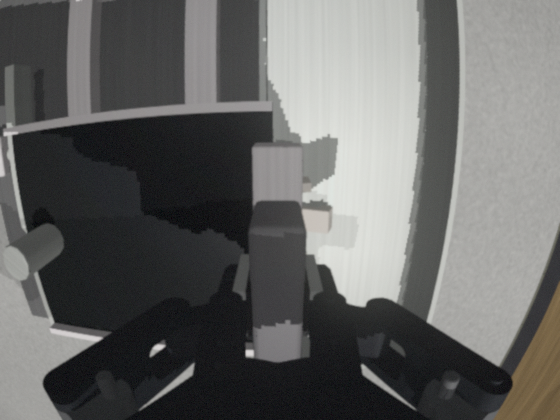

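send_rows(deltas="0 0 -.03 0;0 -.02 -.07 0;0 -.06 -.1 0;0 -.09 -.12 0;0 -.09 -.12 0")

```text
t: 9.4
eef_pos: [0.5645, -0.0163, 0.218]
tool_rot: [0.001, 0.668, 0.744, 0.001]
contact_force: [1.4, 0.1, -1.8]
gripper_width: 0.253
grasp_force: 59.6
```

```bash
python3 -c "
from h import *
p=look('wrist',['chip0','chip1','knob'],'w4.png')
p=bot.read_camera('scene');W=cloud(p)
for r in bot.masks_of(p,'chip0'): print(r['confidence'],r['mask'].sum(),W[r['mask']].mean(0))
go(.4405,-.330,.22,-28.6)"
```

```text
wrist chip0 [([0.6772, -0.0008, 0.0159], 0.79), ([0.656, 0.0291, 0.0147], 0.66)]
wrist chip1 [([0.6772, -0.0008, 0.0159], 0.79), ([0.656, 0.0291, 0.0147], 0.66)]
wrist knob [([0.4978, -0.0171, 0.0798], 0.94)]
0.61 54 [0.6679628  0.02863419 0.01813146]
0.51 44 [ 0.67496243 -0.03412475  0.01795531]
pos [ 0.5667 -0.0151  0.2137] yaw 6.22 tilt [-0.001 -0.    -1.   ] -> delta [-0.2994 -0.1596 -0.0061] spin 34.82 F [ 0.3  0.2 -1.6] grip 59.64709997177124 w 0.249 t 9.7
```

View pics/w4.png

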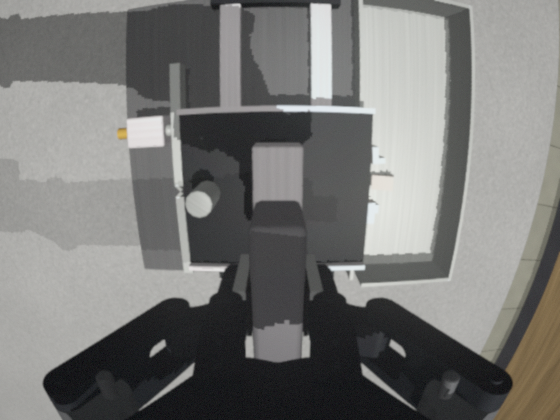

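send_rows(deltas="-.04 -.021 0 5;-.08 -.0425 0 10;-.12 -.064 0 15;-.16 -.085 0 20;-.2 -.1065 0 25")

```text
t: 10.2
eef_pos: [0.4817, -0.2272, 0.214]
tool_rot: [-0.0, 0.814, 0.581, -0.0]
contact_force: [0.2, -0.9, -1.1]
gripper_width: 0.248
grasp_force: 59.6
```

```bash
python3 -c "
from h import *
go(.4425,-.329,.12,-28.6)"
```

```text
pos [ 0.4817 -0.2272  0.214 ] yaw -18.98 tilt [-0.001  0.    -1.   ] -> delta [-0.109  -0.0039  0.094 ] spin 9.62 F [ 0.2 -0.9 -1.1] grip 59.596436619758606 w 0.248 t 10.2
```

send_rows(deltas="-.035 -.0015 .02 4;-.07 -.003 .045 8;-.1 -.004 .07 9.6;-.109 -.004 .094 9.6;-.109 -.004 .094 9.6")

```text
t: 10.7
eef_pos: [0.4404, -0.3281, 0.117]
tool_rot: [-0.003, 0.86, 0.511, -0.002]
contact_force: [-0.4, 1.1, -1.9]
gripper_width: 0.25
grasp_force: 59.4
```

send_rows(deltas="0 0 .03 0;0 0 .055 0;0 0 .07 0;0 0 .077 0;0 0 .08 0")

```text
t: 11.2
eef_pos: [0.4439, -0.3272, 0.0407]
tool_rot: [-0.0, 0.859, 0.512, 0.0]
contact_force: [-0.7, -0.4, -1.8]
gripper_width: 0.246
grasp_force: 59.7
```

```bash
python3 -c "
from h import *
go(.4425,-.329,.0375,-28.6)"
```

```text
pos [ 0.4439 -0.3272  0.0407] yaw -28.35 tilt [ 0.  0. -1.] -> delta [-0.0022 -0.0004  0.0032] spin 0.25 F [-0.7 -0.4 -1.8] grip 59.65425968170166 w 0.246 t 11.2
```

send_rows(deltas="0 0 .0015 0;0 0 .003 0;0 0 .003 0")

```text
t: 11.5
eef_pos: [0.4436, -0.3278, 0.0383]
tool_rot: [0.0, 0.859, 0.512, 0.0]
contact_force: [-0.8, -0.1, -2.4]
gripper_width: 0.25
grasp_force: 59.7
```

send_rows(deltas="0 0 0 0;0 0 0 0;0 0 0 0;0 0 0 0;0 0 0 0", claw=0.8)

```text
t: 12.0
eef_pos: [0.4433, -0.3276, 0.0378]
tool_rot: [0.0, 0.859, 0.512, 0.0]
contact_force: [-0.4, 0.7, -0.6]
gripper_width: 0.802
grasp_force: 0.0
```

send_rows(deltas="0 0 -.02 0;0 0 -.06 0;0 0 -.1 0;0 0 -.14 0;0 0 -.16 0")

```text
t: 12.5
eef_pos: [0.4443, -0.3285, 0.2013]
tool_rot: [0.002, 0.859, 0.512, 0.001]
contact_force: [-0.0, -0.4, -0.2]
gripper_width: 0.8
grasp_force: 0.0
```

```bash
python3 -c "
from h import *
look('side',['scraper','knob','notch','ball'])
go(.4975,-.022,.19,6.3)"
```

```text
side scraper [([0.4447, -0.3263, -0.0018], 0.55)]
side knob [([0.4992, -0.0196, 0.0778], 0.93)]
side notch [([0.4611, -0.027, 0.0419], 0.62)]
side ball [([0.4555, 0.0315, 0.0381], 0.82)]
pos [ 0.4427 -0.3271  0.1968] yaw -28.39 tilt [-0.001  0.001 -1.   ] -> delta [ 0.2945 -0.0968  0.007 ] spin -34.69 F [-0.2  0.   0.1] grip 0.0 w 0.799 t 12.75
```

send_rows(deltas=".04 -.013 0 -5;.085 -.028 0 -10;.13 -.0425 0 -15.5;.175 -.0575 0 -21;.22 -.072 0 -26", claw=0.65)

```text
t: 13.25
eef_pos: [0.4835, -0.0978, 0.1963]
tool_rot: [-0.001, 0.72, 0.693, -0.001]
contact_force: [1.3, 0.0, -0.6]
gripper_width: 0.65
grasp_force: 0.0
```

```bash
python3 -c "
from h import *
go(.4976,-.0214,.15,6.3)"
```

```text
pos [ 0.4835 -0.0978  0.1963] yaw -2.19 tilt [-0.003  0.    -1.   ] -> delta [0.0769 0.0113 0.0462] spin -8.49 F [ 1.3  0.  -0.6] grip 0.0 w 0.65 t 13.25
```

send_rows(deltas=".035 .005 .02 -4;.065 .009 .035 -8;.077 .0113 .046 -8.5;.077 .0113 .046 -8.5;.077 .0113 .046 -8.5")

```text
t: 13.75
eef_pos: [0.4985, -0.0248, 0.1511]
tool_rot: [-0.0, 0.669, 0.743, -0.001]
contact_force: [-0.1, -0.1, 0.8]
gripper_width: 0.65
grasp_force: 0.0
```

send_rows(deltas="0 0 0 0;0 0 0 0;0 0 0 0")

```text
t: 14.05
eef_pos: [0.4992, -0.0244, 0.1522]
tool_rot: [0.0, 0.669, 0.743, 0.0]
contact_force: [-0.1, -0.3, -0.3]
gripper_width: 0.649
grasp_force: 0.0
```

```bash
python3 -c "
from h import *
p=look('wrist',['knob','notch','ball'],'w5.png')
go(.4976,-.0214,.073,6.3)"
```

```text
wrist knob [([0.4973, -0.021, 0.0776], 0.8)]
wrist notch [([0.4633, -0.0288, 0.0388], 0.77)]
wrist ball [([0.4554, 0.0347, 0.0419], 0.85)]
pos [ 0.4991 -0.0236  0.1519] yaw 6.07 tilt [ 0.  0. -1.] -> delta [ 0.0023 -0.0013  0.0789] spin -0.23 F [ 0.1 -0.7  0.1] grip 0.0 w 0.648 t 14.25
```

View pics/w5.png

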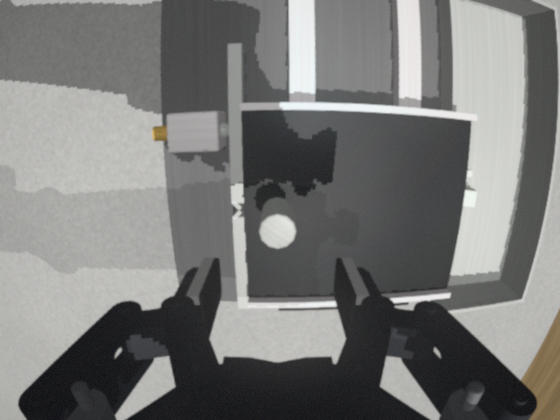

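send_rows(deltas=".002 -.001 .03 -.2;.002 -.001 .055 -.2;.002 -.001 .07 -.2;.002 -.001 .079 -.2;.002 -.001 .079 -.2")

```text
t: 14.75
eef_pos: [0.4972, -0.0215, 0.0719]
tool_rot: [-0.001, 0.667, 0.745, -0.001]
contact_force: [-0.7, -0.3, 0.1]
gripper_width: 0.648
grasp_force: 0.0
```

send_rows(deltas="0 0 0 0;0 0 0 0;0 0 0 0;0 0 0 0;0 0 0 0", claw=0, force=80)

```text
t: 15.25
eef_pos: [0.499, -0.0214, 0.0739]
tool_rot: [0.001, 0.667, 0.745, 0.001]
contact_force: [0.1, -0.2, 7.4]
gripper_width: 0.256
grasp_force: 78.1
```

```bash
python3 -c "
from h import *
p=look('wrist',['knob','notch','ball'])
look('side',['scraper','notch','ball'])
go(.4976,-.0214,.073,6.3)"
```

```text
wrist knob [([0.496, -0.0174, 0.0751], 0.56)]
wrist notch [([0.4604, -0.0271, 0.0387], 0.84)]
wrist ball [([0.4565, 0.0329, 0.0455], 0.95)]
side scraper [([0.446, -0.3269, 0.0007], 0.92)]
side notch [([0.4627, -0.0256, 0.0402], 0.93)]
side ball [([0.4554, 0.0337, 0.0362], 0.84)]
pos [ 0.499  -0.0214  0.0739] yaw 6.3 tilt [ 0.003  0.    -1.   ] -> delta [ 0.0001 -0.0014  0.0009] spin -0.0 F [-0.8  0.7  6.7] grip 78.14677834510803 w 0.258 t 15.65
```

send_rows(deltas=".005 0 0 0;.01 0 0 0;.015 0 0 0;.02 0 0 0;.025 0 0 0")

```text
t: 16.15
eef_pos: [0.4966, 0.0006, 0.0739]
tool_rot: [0.002, 0.668, 0.744, 0.0]
contact_force: [1.1, -8.6, 4.4]
gripper_width: 0.258
grasp_force: 78.1
```

send_rows(deltas=".005 0 0 0;.01 0 0 0;.015 0 0 0;.02 0 0 0;.022 0 0 0")

```text
t: 16.65
eef_pos: [0.494, 0.0234, 0.0739]
tool_rot: [0.002, 0.668, 0.744, 0.0]
contact_force: [1.4, -6.9, 6.1]
gripper_width: 0.255
grasp_force: 78.2
```

```bash
python3 -c "
from h import *
p=look('wrist',['notch','ball'])
look('side',['notch','ball'])
go(.4976,-.0214,.073,6.3)"
```

```text
wrist notch [([0.4597, 0.0174, 0.0374], 0.81)]
wrist ball [([0.4546, 0.0353, 0.0383], 0.65)]
side notch [([0.4603, 0.0201, 0.0409], 0.67)]
side ball [([0.5269, 0.4586, 0.0011], 0.67), ([0.4561, 0.03, 0.0388], 0.66)]
pos [0.4939 0.0242 0.0739] yaw 6.23 tilt [ 0.003 -0.001 -1.   ] -> delta [-0.0458 -0.0013  0.0009] spin -0.07 F [ 0.4 -2.5  6.5] grip 78.14697504043579 w 0.258 t 16.95
```

send_rows(deltas=".002 0 0 0;.004 0 0 0;.006 0 0 0;.007 0 0 0;.008 0 0 0")

```text
t: 17.45
eef_pos: [0.4932, 0.0309, 0.0739]
tool_rot: [0.002, 0.668, 0.744, 0.0]
contact_force: [1.2, -6.4, 6.5]
gripper_width: 0.261
grasp_force: 78.1
```

send_rows(deltas=".0005 0 0 0;.001 0 0 0")

```text
t: 17.65
eef_pos: [0.4931, 0.032, 0.0739]
tool_rot: [0.002, 0.668, 0.744, 0.0]
contact_force: [1.5, -7.6, 7.2]
gripper_width: 0.267
grasp_force: 78.1
```

send_rows(deltas=".0005 0 0 0;.001 0 0 0")

```text
t: 17.85
eef_pos: [0.4929, 0.0332, 0.0739]
tool_rot: [0.002, 0.668, 0.744, 0.0]
contact_force: [0.6, -5.5, 6.3]
gripper_width: 0.255
grasp_force: 78.1
```

send_rows(deltas=".0005 0 0 0;.001 0 0 0")

```text
t: 18.05
eef_pos: [0.4928, 0.0347, 0.0739]
tool_rot: [0.001, 0.668, 0.744, 0.001]
contact_force: [0.5, -4.3, 6.1]
gripper_width: 0.258
grasp_force: 78.1
```

send_rows(deltas=".0005 0 0 0;.001 0 0 0")

```text
t: 18.25
eef_pos: [0.4926, 0.0364, 0.0739]
tool_rot: [0.001, 0.668, 0.745, 0.001]
contact_force: [0.1, -2.2, 6.8]
gripper_width: 0.259
grasp_force: 78.1
```

send_rows(deltas=".0005 0 0 0;.001 0 0 0")

```text
t: 18.45
eef_pos: [0.4924, 0.0379, 0.0739]
tool_rot: [0.001, 0.667, 0.745, 0.001]
contact_force: [0.6, -0.3, 6.7]
gripper_width: 0.255
grasp_force: 78.2
```

```bash
python3 -c "
from h import *
p=look('wrist',['notch','ball'],'w6.png')
im=cv2.resize(p['img'][90:290,100:300,::-1],None,fx=3,fy=3,interpolation=cv2.INTER_CUBIC);cv2.imwrite('pics/w6c.png',im)
look('side',['notch','ball'])
go(.4976,-.0214,.073,6.3)"
```

```text
wrist notch [([0.455, 0.0343, 0.0363], 0.6)]
wrist ball [([0.4589, 0.0354, 0.0407], 0.55), ([0.4553, 0.0338, 0.037], 0.16)]
side notch [([0.4595, 0.0339, 0.0395], 0.75)]
side ball [([0.4586, 0.031, 0.0405], 0.75), ([0.6654, -0.0376, 0.0123], 0.26)]
pos [0.4924 0.0382 0.0739] yaw 6.28 tilt [ 0.003  0.    -1.   ] -> delta [-0.0598 -0.0013  0.0009] spin -0.02 F [ 0.4 -0.1  7.2] grip 78.19427132606506 w 0.256 t 18.75
```

View pics/w6c.png

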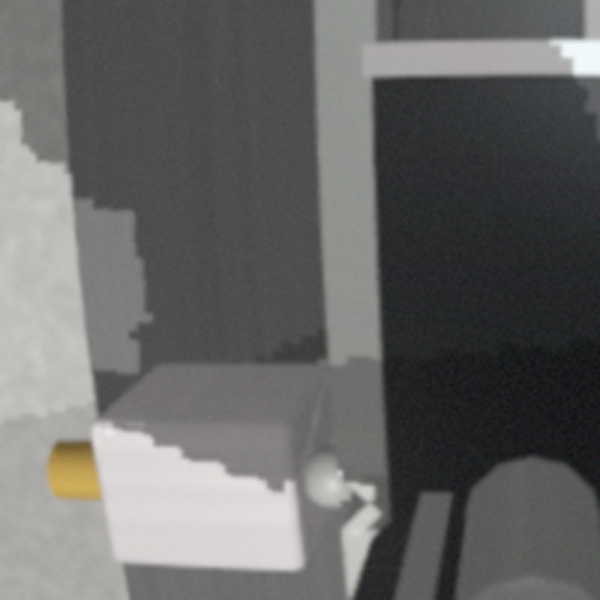

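send_rows(deltas=".0003 0 0 0;.0006 0 0 0")

```text
t: 18.95
eef_pos: [0.4923, 0.0385, 0.0739]
tool_rot: [0.001, 0.667, 0.745, 0.001]
contact_force: [0.5, -2.1, 6.3]
gripper_width: 0.257
grasp_force: 78.2
```

send_rows(deltas=".0003 0 0 0;.0006 0 0 0")

```text
t: 19.15
eef_pos: [0.4923, 0.0387, 0.0739]
tool_rot: [0.001, 0.667, 0.745, 0.001]
contact_force: [0.7, -2.4, 7.0]
gripper_width: 0.258
grasp_force: 78.2
```

send_rows(deltas=".0003 0 0 0;.0006 0 0 0")

```text
t: 19.35
eef_pos: [0.4923, 0.0388, 0.0739]
tool_rot: [0.001, 0.668, 0.745, 0.001]
contact_force: [0.1, -5.3, 6.4]
gripper_width: 0.259
grasp_force: 78.2
```

send_rows(deltas=".0003 0 0 0;.0006 0 0 0;.0006 0 0 0")

```text
t: 19.65
eef_pos: [0.4923, 0.0389, 0.0739]
tool_rot: [0.001, 0.668, 0.744, 0.0]
contact_force: [0.2, -5.2, 6.2]
gripper_width: 0.251
grasp_force: 78.2
```

send_rows(deltas=".0003 0 0 0;.0006 0 0 0;.0006 0 0 0")

```text
t: 19.95
eef_pos: [0.4923, 0.039, 0.0739]
tool_rot: [0.002, 0.668, 0.744, 0.0]
contact_force: [0.7, -6.5, 7.0]
gripper_width: 0.259
grasp_force: 78.2
```

send_rows(deltas="-.0005 0 0 0;-.001 0 0 0;-.0015 0 0 0;-.0015 0 0 0;-.0015 0 0 0")

```text
t: 20.45
eef_pos: [0.4923, 0.0389, 0.0739]
tool_rot: [0.001, 0.668, 0.745, 0.001]
contact_force: [0.1, -1.1, 6.0]
gripper_width: 0.258
grasp_force: 78.2
```

```bash
python3 -c "
from h import *
look('wrist',['notch','ball','chip0'])
look('side',['scraper','chip0','notch','ball'])
p=bot.read_camera('scene');W=cloud(p)
for r in bot.masks_of(p,'chip0'): print(r['confidence'],r['mask'].sum(),W[r['mask']].mean(0))
go(.4976,-.0214,.073,6.3)"
```

```text
wrist notch [([0.4542, 0.0337, 0.0368], 0.84)]
wrist ball [([0.4559, 0.0358, 0.0439], 0.76)]
wrist chip0 [([0.6767, 0.0002, 0.0177], 0.56)]
side scraper [([0.445, -0.3251, 0.0004], 0.8)]
side chip0 [([0.6824, -0.0038, 0.0156], 0.38), ([0.6664, -0.0361, 0.0132], 0.36)]
side notch [([0.4545, 0.0354, 0.0391], 0.75)]
side ball [([0.4561, 0.0314, 0.038], 0.9)]
0.4 48 [ 6.86237398e-01 -1.33289624e-04  1.54710142e-02]
pos [0.4923 0.0389 0.0739] yaw 6.24 tilt [ 0.003 -0.    -1.   ] -> delta [-0.0605 -0.0013  0.0009] spin -0.06 F [ 1.6 -2.9  7.4] grip 78.1884491443634 w 0.257 t 21.0
```

The bed is at the notch with only a light push left on it. The chips are in the tray and the scraper is on the bench.

```bash
python3 -c "
from h import *
print(bot.hand_in())"
```

```text
the job is handed in; nothing more can be done
None
```

The job is handed in, but no pass/fail verdict came back: the three pieces were seen in the tray, the scraper is back on the bench, and the gripped bed stopped against the notch where push resistance rose, with notch and ball agreeing to about 4 mm in the cameras.

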